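# Tug-test a freshly pressed-in wheel caster

### The job

The wheel caster has just been pressed into its upturned cart leg; check that it is retained. Grip the caster, pull it straight up with about 15 N and keep the pull on for about a second, then ease it down until it is fully seated again before letting go. Do not overload it, and leave the two neighbouring legs (ball caster and flat glide foot) alone.

Things in the scene. Friction and masses are not known exactly. Their poses are not given: they have to be found in the camera images.
- caster_axle (a point): middle of the wheel axle of a steel caster standing wheel-up on a fixed 56 x 56 x 70 mm wooden leg end. Wheel 50 mm across, 24 mm wide. Grip the two fork plates beside it, 34 mm over their outer faces, 26 mm wide (x), from 31 mm below this point to 12 mm above, closing along y at this height. The leg's top is 41 mm below. Axes: y along the axle, z up; yaw within 0.75 rad of the base's
- caster (a joint): lift of the caster from its seat in m, 0 seated, positive up. Its stem is held by a sprung sleeve: it stays down up to a pull of about 4.5 N, then rises 2 mm per further newton (10 N at 11 mm, 15 N at 21 mm, 20 N at 31 mm, within about 1 N) and is drawn back as the pull is eased. Overloaded at 36 mm, stop at 45 mm. Let go while lifted it snaps back
- ball_leg: neighbouring upturned leg end, same size (56 x 56 x 70 mm), fixed to the bench, with a ball caster on top: a steel cup 42 mm across with a 29 mm ball, total height 107 mm. Origin at the centre of its underside on the bench, z up. To be left alone.
- glide_leg: neighbouring upturned leg end, same size (56 x 56 x 70 mm), fixed to the bench, with a flat glide foot on top: a disc 40 mm across on a short threaded stem, total height 95 mm. Origin at the centre of its underside on the bench, z up. To be left alone.

How it is judged:
On the way:
1. the caster is pulled up with 10 to 20 N (lifted 11 to 31 mm) for 0.5 s (value of joint caster between 0.011 and 0.031 m), for 0.5 s.
At the end, for the whole second after the job is handed in: after the pull, the caster is seated again in its leg, lifted less than 3 mm (value of joint caster below 0.003 m); the robot touches nothing.
It fails at once if the caster is overloaded (pulled more than 36 mm up, about 22 N) (value of joint caster above 0.036 m).
It fails at once if the caster is let go under load and snaps back (faster than 0.45 m/s) (velocity of joint caster below -0.45 m/s).
It fails at once if the ball caster's leg is pushed or pulled by the robot with more than 3 N (contact force between any of the fingers, the arm and ball_leg above 3 N).
It fails at once if the glide foot's leg is pushed or pulled by the robot with more than 3 N (contact force between any of the fingers, the arm and glide_leg above 3 N).
It also fails if it takes over 38 s, if anything falls off the work surface, if the arm or the gripper's body presses on something with over 40 N, if the wrist force passes 120 N, or if a joint passes its speed limit or range.

### The arm

A 6-joint arm with a two-finger parallel gripper is mounted at the origin on the work surface. World frame = base frame: x ahead of the robot, y to its left, z up, the work surface at z = 0. Lengths are in m, angles in rad, forces in N, time in s.
With the tool pointing down it reaches from about 0.275 to 0.75 m from the base axis. Payload 10.2 kg.
Tool frame: the origin (TCP) lies at the very end of the fingers, on their centre line; the grasp point (between the pads) lies 19 mm behind it; z points along the fingers, y is the line along which they close (so a half turn about z gives the same grasp; the last joint's range is limited). The gripper opens to 85 mm and grips with 20 to 120 N. Pads are 22 mm wide; open, the fingers measure 114 mm over their backs; the gripper's body (76 mm by 85 mm) begins 54 mm behind the grasp point. The pads swing forward as they close: fully open they stand 13 mm farther back than shut.
Start: joints at [-1.425, 0.313, 1.498, -0, 1.331, -0.223], TCP at [0.189, -0.49, 0.202] pointing down, gripper open.
Joint ranges: [-2.94, 2.94], [-0.97, 2.17], [0.19, 2.56], [-1.23, 4.37], [0.02, 3.11], [-2.88, 2.88]. Speed limits (rad/s): [2.39, 2.39, 3.01, 3.14, 3.14, 3.14].

### API

Orientations are given as a unit quaternion [x, y, z, w].
In Python, from cell import robot gives the robot as it stands.
- The arm moves only by the tool drive_tool, never from a script. Its argument "rows" is a list of rows, each a list of 7 numbers: the shift along the tool's x, y, z in m, then the turn, a rotation vector about the tool's x, y, z in rad, then the finger opening in m, from 0 to 0.0854. In form: [[tx, ty, tz, rx, ry, rz, grip], ...]. A call has 1 to 10 rows; each row is the pose to reach, as a shift and turn from the pose commanded when the call began, along the tool's axes at that moment; what a row does not reach only later rows make up. A row lasts 1/8 s, in which the tool goes at most 62.5 mm and 10.7 degrees, less where a joint would pass 70% of its speed; a pose out of reach is approached as far as the arm can. A call with a gripper value outside its range is refused whole. The fingers move at their own pace and stop on an object; "force" is the grip in N (left out, the last holds). Time passes only in rows, so rows that repeat a pose let the fingers close. It gives the time, the measured TCP pose, the force, the opening and the grip force at its end, in the units of the state.
- robot.observe(): the state, without advancing time (a new reading comes with each control period).
- robot.capture(name): name is "scene" or "top"; returns the picture (384x512x3 uint8, red, green, blue); there is no depth.
- robot.camera_info(name): a dict with "mtx" (3x3 intrinsics, pixels), "R" (3x3) and "t" (3): a world point X has camera coordinates R X + t. Camera axes: x right, y down, z forward; pixel columns grow to the right and rows downward; lengths in m; the calibration is good to about 2 mm. A picture is of the moment at which its call begins. camera_info takes no time and is no camera call.
- robot.job_done(): hands the job in; it is judged then, once.
Trained networks look in the newest picture that a camera, given by its name, has taken for a name from the list of things; names that differ only in an ending like _2 or _b are one class to them, and where a whole thing is asked for, a point or a joint stands for the part that bears it (a point fixed in the world has none). Each returns a list of dicts, best first, with "conf" (0 to 1); they miss things now and then, are a little off and sometimes report something else, mostly with a low value. They report only what shows in the picture. A call takes as long as a camera call.
- robot.search_frame(target, camera): "xyz" ([x, y, z] in m, in the coordinates of the camera as it stood for that picture, good to about 4 mm: the middle of the surface that is visible of it).
- robot.masks_of(target, camera): "pixels" (384x512 bool, what is visible of it).
- robot.mark_of(target, camera): "xyz" ([x, y, z] in m, in the coordinates of the camera as it stood for that picture, good to about 4 mm: a listed point, or the origin of a listed thing).
The state is a dict: "time": time; "joints": joint angles; "qvel": joint speeds; "joint_torque": joint torques, N m; "tcp_pos": TCP position; "eef_rot": TCP orientation; "contact_force": force on the tool from outside, world axes, zero at the start; "torque": the same for the moment, N m; "finger_gap": opening from 0.0 (shut) to 1.0 (fully open); "grip_force": force on a finger pad.
Only numpy, scipy, OpenCV 4.12 (cv2) and the standard library are available. Lean on these libraries where they do the work, as an engineer would, in place of code of your own. Each camera call takes 0.05 s, during which the arm holds its last target. There are 200 camera calls.

## Working session

There is one attempt and no reset: what is moved stays moved. The work goes in short steps, Python scripts to look and compute and a tool call to move; the robot and the scene stay as the last step left them, time stands still between calls to the robot, and variables do not carry over. Pictures are saved under pics/ and viewed, at most 10 in all, crops included, and the job is handed in when it is done.

Besides the shell and the picture viewer there is one more tool, called after ">>>" as name(argument=value, ...) on one line, values as JSON. drive_tool: Moves the arm, as the interface text tells. Its arguments: {"type":"object","properties":{"rows":{"type":"array"},"force":{"type":"number"}},"required":["rows"]}

```bash
mkdir -p pics; cat > h.py <<'E'
import numpy as np,cv2
from cell import robot
def look(cam,name=None):
    im=robot.capture(cam)
    if name: cv2.imwrite(f'pics/{name}.png',im[:,:,::-1])
    return im
def world(cam,p):
    c=robot.camera_info(cam); return np.array(c['R']).T@(np.array(p)-np.array(c['t']))
E
python3 - <<'E'
from h import *
ims=[]
for c in ('scene','top'):
    ims.append(look(c))
    for t in ('caster_axle','ball_leg','glide_leg'):
        for d in robot.mark_of(t,c)[:2]: print(c,t,world(c,d['xyz']).round(4),round(d['conf'],2))
    for d in robot.masks_of('caster_axle',c)[:1]:
        m=d['pixels'].astype(np.uint8); print('mask',cv2.boundingRect(m),cv2.minAreaRect(cv2.findNonZero(m)))
im=np.vstack(ims)[:,:,::-1]
cv2.imwrite('pics/a.png',cv2.resize(np.hstack(ims)[:,:,::-1],(800,300)))
cv2.imwrite('pics/top.png',ims[1][:,:,::-1]); 
c=robot.camera_info('top');print(c); s=robot.observe();print(s['time'],s['tcp_pos'],s['eef_rot'],s['contact_force'])
E
```

```text
scene caster_axle [ 0.5551 -0.0193  0.1114] 0.85
scene ball_leg [ 4.683e-01 -1.989e-01  1.000e-04] 0.91
scene glide_leg [0.5568 0.1949 0.0027] 0.97
scene glide_leg [ 0.4655 -0.1991  0.0031] 0.51
mask (233, 169, 17, 30) ((240.90467834472656, 183.47470092773438), (29.50493049621582, 15.469816207885742), 86.42366790771484)
top caster_axle [ 0.5592 -0.0136  0.1089] 0.67
top ball_leg [ 0.4706 -0.1948 -0.0005] 0.89
top glide_leg [ 0.5599  0.1982 -0.001 ] 0.8
mask (273, 181, 20, 25) ((282.5689697265625, 193.17239379882812), (23.76900291442871, 19.126619338989258), 68.19859313964844)
{'mtx': array([[375.13512494,   0.        , 263.15342167],
       [  0.        , 375.13512494, 190.55925008],
       [  0.        ,   0.        ,   1.        ]]), 'R': array([[ 0.14532743, -0.98935904, -0.00697319],
       [-0.96815864, -0.14075418, -0.20701957],
       [ 0.20383518,  0.03683678, -0.97831195]]), 't': array([-0.05399819,  0.56638811,  0.77707169])}
0.5 [ 0.18924911 -0.48967867  0.20172651] [ 9.83047028e-01  1.83353574e-01  1.04506095e-05 -8.21251417e-05] [ 0.01507781 -0.35290245  0.75163212]
```

```bash
python3 - <<'E'
import cv2,numpy as np
a=cv2.imread('pics/top.png'); 
cv2.imwrite('pics/b.png',cv2.resize(a[150:240,225:345],(800,600),interpolation=cv2.INTER_CUBIC))
E
```

```text
(no output)
```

View pics/a.png

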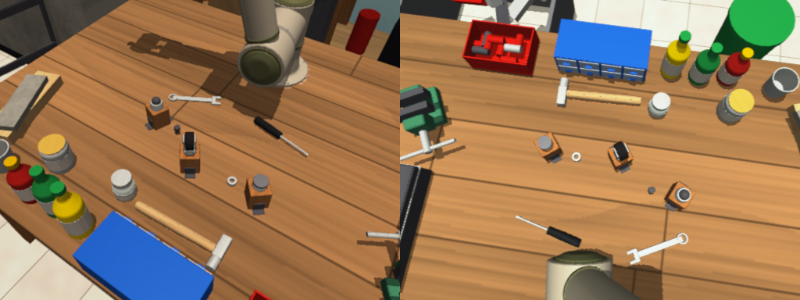

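View pics/b.png

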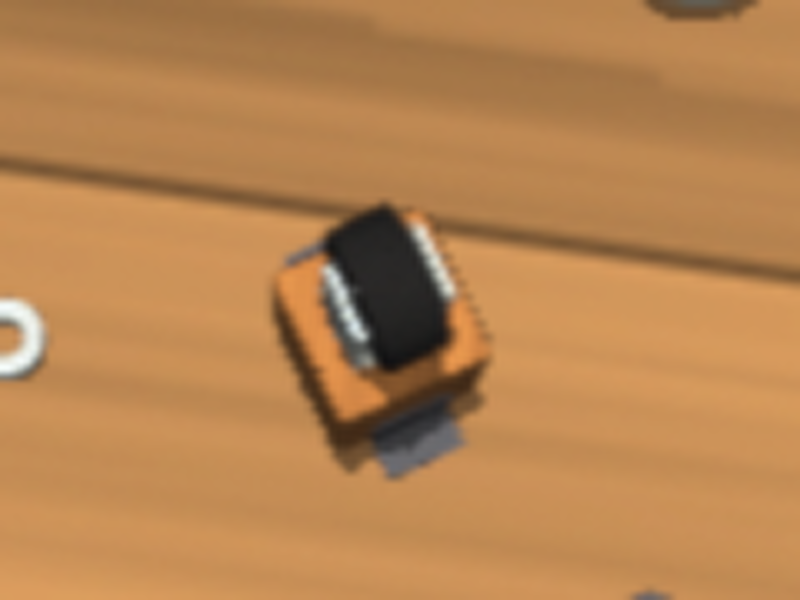

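The scene view shows the three legs in a row, with the caster in the middle. In the top-view crop the wheel centre is at about (385,287), the fork plates at (348,315) and (433,263), and the leg-top corners at (280,290), (342,420), (490,350) and (425,212). The leg is turned about 26° in the image.

```bash
python3 - <<'E'
from h import *
from scipy.spatial.transform import Rotation as Ro
c=robot.camera_info('top');R=np.array(c['R']);t=np.array(c['t']);K=np.array(c['mtx'])
def ray(u,v,z):
    p=np.array([225+u/6.667,150+v/6.667,1]);d=R.T@np.linalg.solve(K,p);o=-R.T@t
    return (o+d*(z-o[2])/d[2])
L=[ray(*p,.07) for p in [(280,290),(342,420),(490,350),(425,212)]]
print('leg c',np.mean(L,0),[np.linalg.norm(L[i]-L[i-1]).round(4) for i in range(4)])
for a,b in ((0,1),(3,2),(0,3),(1,2)):
    d=L[a]-L[b];print(np.arctan2(d[1],d[0]))
P=[ray(*p,.123) for p in [(348,315),(433,263)]];d=P[0]-P[1];print('plates',P,np.linalg.norm(d),np.arctan2(d[1],d[0])-np.pi/2)
print(ray(386,287,.134))
print(Ro.from_quat(robot.observe()['eef_rot']).as_matrix().round(3))
E
```

```text
leg c [ 0.55646323 -0.01645904  0.07      ] [np.float64(0.0548), np.float64(0.0477), np.float64(0.0538), np.float64(0.0508)]
0.5810338100399212
0.5635986695254933
2.2171058140140047
2.1599428594869217
plates [array([ 0.54521797, -0.00440857,  0.123     ]), array([ 0.56515632, -0.02808236,  0.123     ])] 0.030951358024278716 0.6999553413079869
[ 0.55328799 -0.01458566  0.134     ]
[[ 0.933  0.36  -0.   ]
 [ 0.36  -0.933  0.   ]
 [ 0.    -0.    -1.   ]]
```

>>> drive_tool(rows=[[0.051,-0.031,0,0,0,-0.023,0.0854],[0.103,-0.062,0,0,0,-0.046,0.0854],[0.154,-0.093,0,0,0,-0.069,0.0854],[0.205,-0.124,0,0,0,-0.092,0.0854],[0.257,-0.155,0,0,0,-0.115,0.0854],[0.308,-0.186,0,0,0,-0.139,0.0854],[0.359,-0.217,0,0,0,-0.162,0.0854],[0.41,-0.248,0,0,0,-0.185,0.0854],[0.462,-0.279,0,0,0,-0.208,0.0854],[0.513,-0.31,0,0,0,-0.231,0.0854]], force=60)

```text
time: 1.75
tcp_pos: [0.5571, -0.0138, 0.2019]
eef_rot: [0.955, 0.296, 0.0, 0.0]
contact_force: [0.8, -1.0, 0.4]
finger_gap: 1.002
grip_force: 0.0
```

>>> drive_tool(rows=[[0,0,0,0,0,0,0.0854],[0,0,0,0,0,0,0.0854],[0,0,0,0,0,0,0.0854]])

```text
time: 2.12
tcp_pos: [0.5556, -0.0167, 0.202]
eef_rot: [0.956, 0.295, 0.0, 0.0]
contact_force: [0.2, -0.3, 0.9]
finger_gap: 1.002
grip_force: 0.0
```

```bash
python3 - <<'E'
from h import *
for i in range(2):
  for c in ('scene','top'):
    im=look(c,'c_'+c)
    for d in robot.mark_of('caster_axle',c)[:1]: print(c,world(c,d['xyz']).round(4),round(d['conf'],2))
a=cv2.imread('pics/c_scene.png')[60:230,150:350];b=cv2.imread('pics/c_top.png')[110:250,200:370]
cv2.imwrite('pics/c.png',np.hstack([cv2.resize(a,(400,400),interpolation=2),cv2.resize(b,(400,400),interpolation=2)]))
from scipy.spatial.transform import Rotation as Ro
s=robot.observe();M=Ro.from_quat(s['eef_rot']).as_matrix();print(s['time'],s['tcp_pos'],M.round(3),s['contact_force'],s['finger_gap'])
E
```

```text
scene [ 0.5582 -0.0181  0.1135] 0.83
scene [ 0.5551 -0.0196  0.1101] 0.66
2.525 [ 0.55594589 -0.01579831  0.20184268] [[ 0.826  0.564  0.   ]
 [ 0.564 -0.826 -0.   ]
 [ 0.     0.    -1.   ]] [ 0.78062825  0.36409029 -0.88355939] 0.9972610914372816
```

View pics/c.png

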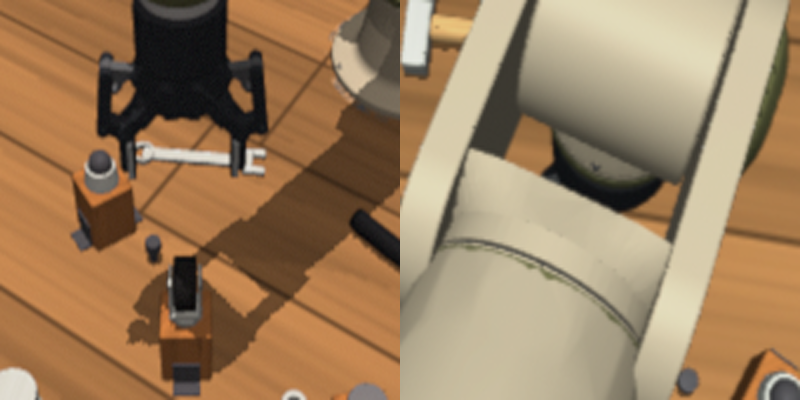

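The gripper is above the caster and aligned with the wheel plane; in the left half the wheel is at about (187,285). I'll go straight down and close.

>>> drive_tool(rows=[[0,0,0.03,0,0,0,0.0854],[0,0,0.06,0,0,0,0.0854],[0,0,0.085,0,0,0,0.0854],[0,0,0.1,0,0,0,0.0854],[0,0,0.11,0,0,0,0.0854],[0,0,0.111,0,0,0,0.0854],[0,0,0.111,0,0,0,0.0854],[0,0,0.111,0,0,0,0.0854]])

```text
time: 3.52
tcp_pos: [0.5563, -0.0157, 0.0914]
eef_rot: [0.955, 0.295, 0.001, 0.0]
contact_force: [-0.0, -0.5, -0.2]
finger_gap: 1.002
grip_force: 0.0
```

```bash
python3 - <<'E'
from h import *
im=look('scene')
cv2.imwrite('pics/d.png',cv2.resize(im[110:230,170:310,::-1],(700,600),interpolation=2))
s=robot.observe();print(s['time'],s['tcp_pos'],s['contact_force'],s['torque'])
E
```

```text
3.575 [ 0.55627481 -0.01567476  0.09133598] [-0.9986028   0.21307978  0.18279387] [ 0.05177168  0.03387386 -0.02127744]
```

View pics/d.png

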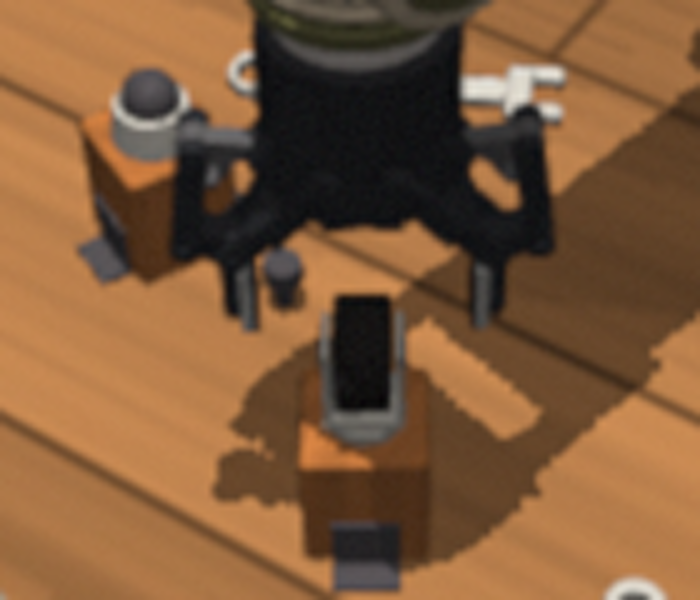

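The fingers straddle the fork, with tips at about (245,325) and (483,325) and the wheel at (363,355). I'll check that depth by projection.

```bash
python3 - <<'E'
from h import *
c=robot.camera_info('scene');R=np.array(c['R']);t=np.array(c['t']);K=np.array(c['mtx'])
ex=np.array([.826,.564,0]);ey=np.array([.564,-.826,0]);A=np.array([.5563,-.0157,0])
def pr(p):
    q=K@(R@p+t);return ((q[:2]/q[2]-[170,110])*5).round(0)
for n,dx,dy,z in [('tip-',0,-.0427,.104),('tip+',0,.0427,.104),('tip- front',.011,-.0427,.104),('tip+ front',.011,.0427,.104),('wheel top',0,0,.136),('axle front',.025,0,.111),('plate fronttop+',.013,.017,.123),('plate fronttop-',.013,-.017,.123),('leg f+',.028,.028,.07),('leg f-',.028,-.028,.07)]: print(n,pr(A+ex*dx+ey*dy+[0,0,z]))
E
```

```text
tip- [469. 362.]
tip+ [264. 365.]
tip- front [470. 382.]
tip+ front [263. 385.]
wheel top [365. 312.]
axle front [367. 399.]
plate fronttop+ [324. 358.]
plate fronttop- [408. 357.]
leg f+ [302. 467.]
leg f- [435. 465.]
```

```bash
python3 - <<'E'
from h import *
c=robot.camera_info('scene');R=np.array(c['R']);t=np.array(c['t']);K=np.array(c['mtx'])
ex=np.array([.826,.564,0]);ey=np.array([.564,-.826,0]);A=np.array([.5563,-.0157,0])
print('cam',-R.T@t)
def pr(p):
    q=K@(R@p+t);return (q[:2]/q[2])
for z in (.202,.215,.235): print(z,[pr(A+ex*x+ey*.05*s+[0,0,z]).round(1) for x in (-.011,.011) for s in (1,-1)])
im=look('scene')
cv2.imwrite('pics/e.png',cv2.resize(im[120:200,200:300,::-1],(800,640),interpolation=2)[:600])
for z in (.104,.115,.13): print(z,[((pr(A+ex*x+ey*.05*s+[0,0,z])-[200,120])*8).round() for x in (-.011,.011) for s in (1,-1)])
E
```

```text
cam [1.02904067 0.31640963 0.7911867 ]
0.202 [array([216.4, 145.8]), array([268.4, 145.1]), array([216. , 154.1]), array([268.9, 153.3])]
0.215 [array([216. , 140.9]), array([268.6, 140.2]), array([215.6, 149.3]), array([269.2, 148.5])]
0.235 [array([215.2, 133.2]), array([269. , 132.5]), array([214.8, 141.6]), array([269.5, 140.8])]
0.104 [array([155., 472.]), array([537., 466.]), array([153., 537.]), array([540., 531.])]
0.115 [array([153., 444.]), array([538., 439.]), array([150., 509.]), array([541., 503.])]
0.13 [array([149., 406.]), array([539., 400.]), array([147., 471.]), array([543., 465.])]
```

View pics/e.png

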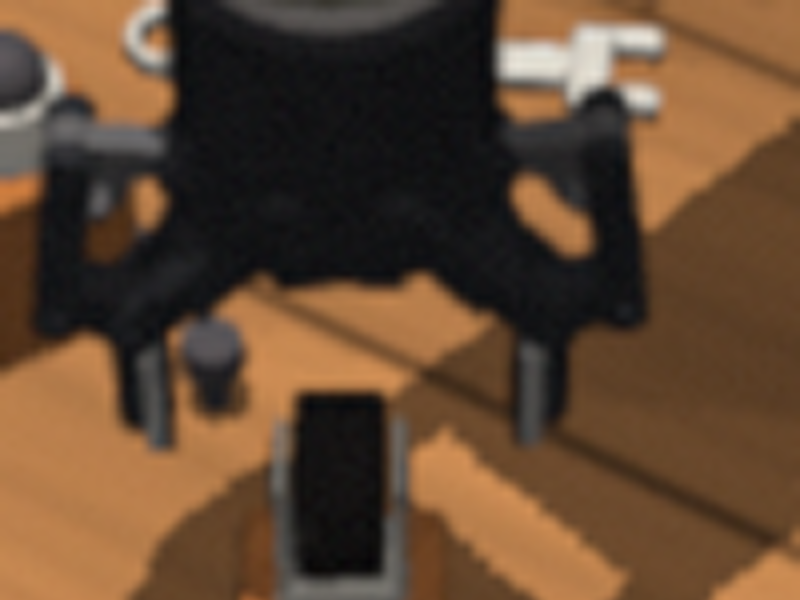

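>>> drive_tool(rows=[[0,0,0,0,0,0,0.046],[0,0,0,0,0,0,0.046],[0,0,0,0,0,0,0.046],[0,0,0,0,0,0,0.046],[0,0,0,0,0,0,0.046]])

```text
time: 4.25
tcp_pos: [0.556, -0.0156, 0.0908]
eef_rot: [0.955, 0.295, -0.0, -0.0]
contact_force: [0.2, -0.2, 0.2]
finger_gap: 0.539
grip_force: 0.0
```

```bash
python3 - <<'E'
from h import *
im=look('scene');im2=look('top')
cv2.imwrite('pics/f.png',np.hstack([cv2.resize(im[115:215,205:280,::-1],(450,600),interpolation=2),cv2.resize(im2[120:260,205:287,::-1],(350,600),interpolation=2)]))
s=robot.observe();print(s['time'],s['tcp_pos'],s['contact_force'],s['torque'],s['finger_gap'])
E
```

```text
4.35 [ 0.55599582 -0.0156079   0.09078958] [ 0.31866842 -0.66748776 -0.23686483] [ 0.01464193 -0.03287561 -0.03012206] 0.5369322462055695
```

View pics/f.png

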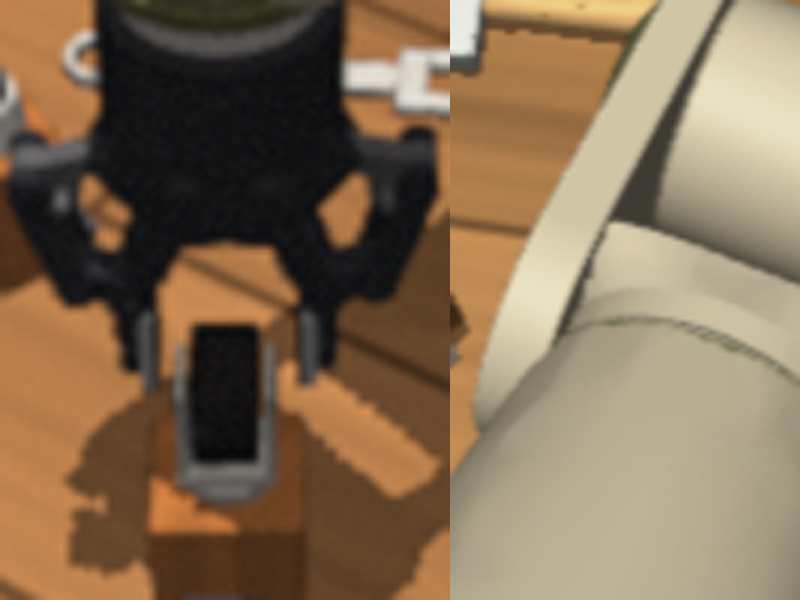

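The fork plates are at about x=180 and 272 in the left crop, with the pads outside them at 155 and 302, so it is centred laterally. The pads look higher, or further back, than the readout says. A soft close will settle it: 34 mm means plates, 24 mm means wheel only.

>>> drive_tool(rows=[[0,0,0,0,0,0,0.02],[0,0,0,0,0,0,0.02],[0,0,0,0,0,0,0.02],[0,0,0,0,0,0,0.02],[0,0,0,0,0,0,0.02]], force=20)

```text
time: 4.97
tcp_pos: [0.5568, -0.0167, 0.0913]
eef_rot: [0.955, 0.295, 0.001, 0.001]
contact_force: [2.9, -5.1, 0.5]
finger_gap: 0.378
grip_force: 20.2
```

```bash
python3 - <<'E'
from h import *
im=look('scene')
cv2.imwrite('pics/g.png',cv2.resize(im[130:200,215:270,::-1],(471,600),interpolation=2))
s=robot.observe();print(s['time'],s['tcp_pos'],s['contact_force'],s['torque'],s['finger_gap'])
E
```

```text
5.025 [ 0.55681544 -0.01671067  0.09128637] [ 2.31101436 -4.05150586  0.16026039] [-0.83752862 -0.3769659  -0.04065497] 0.3805407600260531
```

View pics/g.png

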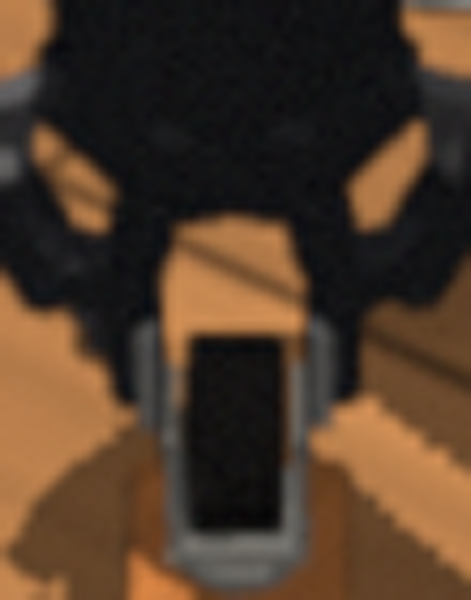

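The pads sit against the upper part of the fork plates: pad ends are at row 430, plate tops at roughly 360–440. The opening is about 32–33 mm, so they are on the plates, but possibly only near the top. There is room below, so I'll reopen slightly, go 14 mm lower and regrip.

>>> drive_tool(rows=[[0,0,0,0,0,0,0.046],[0,0,0,0,0,0,0.046],[0,0,0.005,0,0,0,0.046],[0,0,0.01,0,0,0,0.046],[0,0,0.014,0,0,0,0.046],[0,0,0.014,0,0,0,0.046],[0,0,0.014,0,0,0,0.046]])

```text
time: 5.9
tcp_pos: [0.5561, -0.0156, 0.0769]
eef_rot: [0.955, 0.295, 0.0, 0.0]
contact_force: [-0.5, 0.5, -0.0]
finger_gap: 0.537
grip_force: 0.0
```

>>> drive_tool(rows=[[0,0,0,0,0,0,0.02],[0,0,0,0,0,0,0.02],[0,0,0,0,0,0,0.02],[0,0,0,0,0,0,0.02],[0,0,0,0,0,0,0.02]], force=40)

```text
time: 6.52
tcp_pos: [0.5569, -0.0166, 0.0775]
eef_rot: [0.956, 0.295, 0.001, 0.001]
contact_force: [1.8, -4.4, 1.2]
finger_gap: 0.389
grip_force: 41.7
```

```bash
python3 - <<'E'
from h import *
im=look('scene')
cv2.imwrite('pics/i.png',cv2.resize(im[130:200,215:270,::-1],(471,600),interpolation=2))
s=robot.observe();print(s['time'],s['tcp_pos'],s['contact_force'],s['torque'],s['finger_gap'])
E
```

```text
6.575 [ 0.55691663 -0.01666591  0.07752428] [ 2.08086559 -4.94692758  1.36969922] [-0.63834865 -0.19600716 -0.30497748] 0.3875117210495572
```

View pics/i.png

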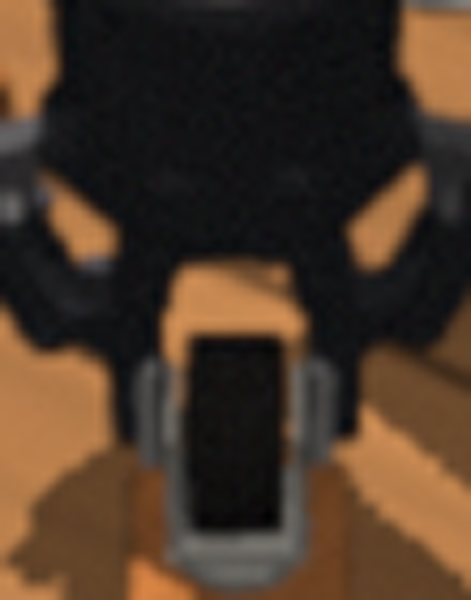

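The pads now cover more of the plates (pad ends at row 465) and the opening is 33 mm. I'll grip harder and pull gradually, watching the force.

>>> drive_tool(rows=[[0,0,0,0,0,0,0.02],[0,0,0,0,0,0,0.02],[0,0,-0.002,0,0,0,0.02],[0,0,-0.004,0,0,0,0.02],[0,0,-0.006,0,0,0,0.02],[0,0,-0.008,0,0,0,0.02],[0,0,-0.008,0,0,0,0.02]], force=80)

```text
time: 7.45
tcp_pos: [0.5568, -0.0166, 0.0845]
eef_rot: [0.956, 0.295, 0.001, 0.001]
contact_force: [7.5, -5.1, -8.0]
finger_gap: 0.376
grip_force: 80.0
```

>>> drive_tool(rows=[[0,0,-0.002,0,0,0,0.02],[0,0,-0.004,0,0,0,0.02],[0,0,-0.006,0,0,0,0.02],[0,0,-0.008,0,0,0,0.02],[0,0,-0.01,0,0,0,0.02],[0,0,-0.012,0,0,0,0.02],[0,0,-0.013,0,0,0,0.02],[0,0,-0.013,0,0,0,0.02]])

```text
time: 8.45
tcp_pos: [0.5568, -0.0166, 0.0967]
eef_rot: [0.956, 0.295, 0.001, 0.001]
contact_force: [9.4, -5.5, -14.3]
finger_gap: 0.379
grip_force: 80.5
```

>>> drive_tool(rows=[[0,0,0,0,0,0,0.02],[0,0,0,0,0,0,0.02],[0,0,0,0,0,0,0.02],[0,0,0,0,0,0,0.02],[0,0,0,0,0,0,0.02],[0,0,0,0,0,0,0.02],[0,0,0,0,0,0,0.02],[0,0,0,0,0,0,0.02]])

```text
time: 9.45
tcp_pos: [0.5568, -0.0166, 0.0967]
eef_rot: [0.956, 0.295, 0.001, 0.001]
contact_force: [8.6, -6.2, -13.2]
finger_gap: 0.373
grip_force: 80.5
```

The pull was about 14 N at about 19 mm lift, held for a second. Easing it down now.

>>> drive_tool(rows=[[0,0,0.003,0,0,0,0.02],[0,0,0.006,0,0,0,0.02],[0,0,0.009,0,0,0,0.02],[0,0,0.012,0,0,0,0.02],[0,0,0.015,0,0,0,0.02],[0,0,0.018,0,0,0,0.02],[0,0,0.02,0,0,0,0.02],[0,0,0.021,0,0,0,0.02],[0,0,0.0215,0,0,0,0.02],[0,0,0.0215,0,0,0,0.02]])

```text
time: 10.7
tcp_pos: [0.557, -0.0167, 0.0777]
eef_rot: [0.956, 0.295, 0.001, 0.001]
contact_force: [0.1, -4.7, 8.3]
finger_gap: 0.375
grip_force: 83.1
```

It is seated, with an 8 N downward push against the seat. Releasing and backing off.

>>> drive_tool(rows=[[0,0,0,0,0,0,0.06],[0,0,0,0,0,0,0.07],[0,0,0,0,0,0,0.07],[0,0,0,0,0,0,0.07],[0,0,-0.01,0,0,0,0.07],[0,0,-0.04,0,0,0,0.07],[0,0,-0.08,0,0,0,0.07],[0,0,-0.12,0,0,0,0.07],[0,0,-0.12,0,0,0,0.07],[0,0,-0.12,0,0,0,0.07]])

```text
time: 11.95
tcp_pos: [0.5557, -0.0156, 0.196]
eef_rot: [0.955, 0.295, -0.0, -0.0]
contact_force: [0.4, 0.3, -1.0]
finger_gap: 0.821
grip_force: 0.0
```

```bash
python3 - <<'E'
from h import *
im=look('scene')
cv2.imwrite('pics/j.png',cv2.resize(im[90:220,170:310,::-1],(640,594),interpolation=2))
d=robot.mark_of('caster_axle','scene')[:1];print([world('scene',q['xyz']) for q in d])
s=robot.observe();print(s['time'],s['tcp_pos'],s['contact_force'])
E
```

```text
[array([ 0.55698051, -0.02144217,  0.11456172])]
12.05 [ 0.55551995 -0.01550436  0.19533354] [ 0.57977214  0.57304835 -0.01826217]
```

View pics/j.png

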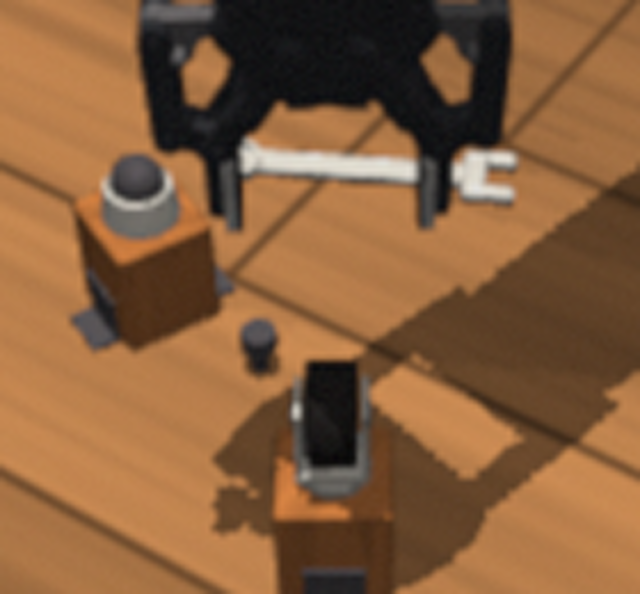

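The caster is seated (wheel at about (332,415)) and the gripper is clear above it.

```bash
python3 -c "
from cell import robot
print(robot.job_done())"
```

```text
the job is handed in; nothing more can be done
None
```

The caster stayed in its leg under a steady pull of about 14 N (roughly 19 mm lift) held for a second; I eased it down until it seated, let go, and handed the job in at about 12 s, but the hand-in gave no verdict.

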